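# Take the feed roller out of its cam-locked hanger and lay it in the inspection cradle

### The arm

A 6-joint arm with a two-finger parallel gripper is mounted at the origin on a cart in front of the work surface, level with it; the furniture and walls round the work are solid. World frame = base frame: x ahead of the robot, y to its left, z up, the work surface at z = 0. Lengths are in mm, angles in rad, forces in N, time in s.
With the tool pointing down it reaches from about 350 to 975 mm from the base axis. Payload 7.1 kg.
Tool frame: the origin (TCP) lies midway between the tips of the shut fingers; the grasp point (between the pads) lies 19 mm behind it; z points along the fingers, y is the line along which they close (so a half turn about z gives the same grasp; the last joint's range is limited). The gripper opens to 88 mm and grips with 3 to 60 N. Pads are 20 mm wide; open, the fingers measure 115 mm over their backs; the gripper's body (75 mm by 178 mm) begins 61 mm behind the grasp point.
Start: joints at [-1.147, 0.423, 1.63, -0, 1.089, -0.019], TCP at [267.809, -564.697, 222.675] pointing down, gripper open.
Joint ranges: [-3, 3], [-0.9, 2.11], [0.09, 2.58], [-1.31, 4.45], [0.11, 2.69], [-2.54, 2.54]. Speed limits (rad/s): [2.39, 2.39, 3.01, 3.14, 3.14, 3.14].

### API

Orientations are given as a rotation vector (axis times angle).
In Python, from workcell import ctrl gives the robot as it stands.
- The arm moves only by the shell command python3 -m inch 'ROWS' [OPENING]. ROWS is JSON, a list of rows, each an object with "xyz": the shift along the tool's x, y, z in mm, a list of three; "rot": the turn, a rotation vector about the tool's x, y, z in rad, a list of three. In form: [{"xyz": [dx, dy, dz], "rot": [ax, ay, az]}, ...]. A call has 1 to 12 rows; each row is the pose to reach, as a shift and turn from the pose commanded when the call began, along the tool's axes at that moment; what a row does not reach only later rows make up. A row lasts 1/12 s, in which the tool goes at most 41.7 mm and 7.16 degrees, less where a joint would pass 70% of its speed; a pose out of reach is approached as far as the arm can. A call with a gripper value outside its range is refused whole. OPENING is the closure in counts, from 0 (fully open) to 255 (shut), set as the call begins (- or left out, the last holds). The fingers move at their own pace and stop on an object; the grip force is fixed at half the most. Time passes only in rows, so rows that repeat a pose let the fingers close. It gives the time, the measured TCP pose, the force, the opening and the grip force at its end, in the units of the state.
- ctrl.get_obs(): the state, without advancing time (a new reading comes with each control period).
- ctrl.get_image(name): name is "scene" or "side" or "wrist"; returns the picture (420x560x3 uint8, red, green, blue); there is no depth.
- ctrl.camera_model(name): a dict with "fx", "fy", "cx", "cy" (pixels), "k1" (the pictures are not rectified: a ray, as slopes to the right and down, at radius r is drawn at 1 + k1 r^2 times it, then the intrinsics apply), "position" and "attitude" of the camera in the world. Camera axes: x right, y up, looking along -z (the intrinsics and any distortion apply to the point x, -y, -z); pixel columns grow to the right and rows downward; lengths in mm; the calibration is good to about 2 mm. A picture is of the moment at which its call begins: read the wrist's pose just before it. camera_model takes no time and is no camera call; for the wrist camera it gives the pose at the moment of the call.
- ctrl.close_job(): hands the job in; it is judged then, once.
The state is a dict: "t": time; "qpos": joint angles; "qvel": joint speeds; "joint_torque": joint torques, N m; "ee_pos": TCP position; "orientation": TCP orientation; "ft_force": force on the tool from outside, world axes, zero at the start; "moment": the same for the moment, N m; "width": finger opening in mm; "grasp_force": force on a finger pad.
Only numpy, scipy, OpenCV 4.12 (cv2) and the standard library are available. Lean on these libraries where they do the work, as an engineer would, in place of code of your own. Each camera call takes 0.05 s, during which the arm holds its last target. There are 200 camera calls.

### The job

The black feed roller hangs in the blue hanger, locked by the cam lever with the red ball. Flip the lever fully forward, work the roller's axle out through the bottom of the hanger's hooked slots, and set the roller down in the white V on top of the parking post and let go of it there; then take it up again and lay it gently in the raised cradle, centred between the yellow guards (they leave no room for fingers beside the black sleeve), leaving it there with the lever still open. Do not drop the roller or press it hard into the post or the cradle, and leave the vial, the amber bottle and the timer where they stand.

Things in the scene. Friction and masses are not known exactly. Their poses are not given: they have to be found in the camera images.
- hanger: Blue two-cheek hanger, fixed; origin on the bench under the seated axle's middle; x points from its open front to the rear column, y along the axle (+y: lever side). Cheeks: 6 mm plates, y = +-(25 to 31) mm, x = -34 to 95, z = 75 to 105. Free between them back to the column at x = 82, and above and below the roller; base plate x = 62 to 118, 96 wide, 10 thick.
- slot_seat (a point): Middle of the seated axle, 88 mm above the bench; axes as the hanger's. Both cheeks have the same J-shaped slot: in front (-x) of the seat a lip 4 mm high, 6 mm wide (x = -12.5 to -6.5 mm from here), so the roller stays seated when the lever is open; behind the seat a wall at 6.5 mm. Lifted, the axle meets the slot's roof after 8 mm. Lift it some 6 mm to pass the lip.
- slot_exit (a point): Middle of the slots' open bottom, 75 mm above the bench, 20 mm in front (-x) of the seat; axes as the hanger's. The exit channel is 14.5 mm wide in x for the 10 mm axle, its front wall (felt when the axle is brought forward) 7 mm ahead of here, the lip 7.5 mm behind. The axle is out once its centre is over 5 mm below this point; then draw the roller out to the front, under the cheeks.
- cam_lever (a joint): Angle of the cam lever: 0 closed (starts 0 to 0.15), 1.75 rad fully open. Closed, the handle stands up, leaning 15 degrees to the rear; it opens forward (-x of the hanger) and down until it points forward, nearly level. Closed, brass hooks on its shaft stop the axle in both slots; they are clear from about 1.2 rad. Stiff (0.12 N m, some 2 N at the ball): it stays where left.
- cam_pivot (a point): A point on the cam lever's axis, which runs along the hanger's y: 24 mm behind (+x) the seat, 93 mm above the bench, in the hanger's middle plane.
- lever_knob (a point): Centre of the red ball (16 mm across) at the end of the lever's 8 mm round handle, 55 mm from the lever's axis and at y = 48 mm of the hanger. It can be pushed from behind with shut fingers.
- roller_center (a point): Centre of the feed roller: black rubber sleeve 34 mm across, 46 long, on a steel axle 10 mm across, 60 long (stubs of 7 at both ends); y = axle. 110 to 225 g. Starts seated in the hanger, axle ends 1 mm inside the cheeks' outer faces, sleeve with 2 mm play to each cheek: there it can be gripped only by the sleeve, across its diameter, from above.
- v_post: Parking post, fixed; origin at the middle of its foot on the bench; dark round foot 68 mm across, a rod, and a white V head 28 mm wide (x) and 40 long (y: the axle's direction in the V). The V is shallow (15 degrees, 4 mm deep), ends open; beside it nothing is higher. The head does not move in use.
- v_post_axis (a point): Point on the post's axis 40 mm above the bench: the LOWEST height that the bottom of the V can have. The V is set 0 to 25 mm above this point, differently each time, and not reported: come down until the touch is felt. A resting roller's centre is 17.6 mm above the bottom of the V.
- cradle: Inspection cradle, fixed; origin at the middle of its grey foot (72 x 54 mm). Raised trough 36 mm long (y: the axle's direction) with a 20 degree V floor, bottom 52 mm above the bench, and yellow guards 40 mm apart inside (x), up to 78 mm, then flared lips to 87 mm. No room for fingers beside the 34 mm sleeve, but the ends are open: it goes in held by its two axle ends.
- cradle_seat (a point): Where the roller's centre is when it lies in the cradle: 70 mm above the bench, middle of the trough; axes as the cradle's. The axle's ends then stand out 12 mm beyond the trough at both ends.
- vial_mid (a point): Bystander: middle of a small glass vial with a black cap, 27 mm across, 57 mm high, loose.
- bottle_mid (a point): Bystander: middle of an amber bottle with a black cap, 52 mm across, 98 mm high, loose.
- kitchen_timer: Bystander: white square timer lying flat, 62 x 62 x 18 mm, loose; origin at its underside.

How it is judged:
By the outcome, as a careful person would: the job done as asked, in the order asked, and still so for the second after the job is handed in, with the robot touching nothing.
It also fails if it takes over 72 s, if anything falls off the work surface, if the arm or the gripper's body presses on something with over 40 N, if the wrist force passes 120 N, or if a joint passes its speed limit or range.

## Working session

There is one attempt and no reset: what is moved stays moved. The work goes in short steps, Python scripts to look and compute and a shell command to move; the robot and the scene stay as the last step left them, time stands still between calls to the robot, and variables do not carry over. Pictures are saved under pics/ and viewed, at most 10 in all, crops included, and the job is handed in when it is done.

```bash
ls; mkdir -p pics
cat > h.py <<'E'
import numpy as np, cv2, sys
from workcell import ctrl
from scipy.spatial.transform import Rotation as R
E
python3 - <<'E'
from h import *
print(ctrl.get_obs())
for n in("scene","side","wrist"):
    m=ctrl.camera_model(n);print(n,m)
    cv2.imwrite(f"pics/{n}0.png",ctrl.get_image(n)[:,:,::-1])
E
```

```text
pics
{'t': 0.0, 'qpos': array([-1.14701300e+00,  4.23808507e-01,  1.63068021e+00,  6.21794094e-07,
        1.08857552e+00, -1.90158342e-02]), 'qvel': array([-0.00259994, -0.00033299, -0.00103187, -0.00047985,  0.00051063,
        0.00027626]), 'joint_torque': array([-3.93560940e-04, -5.44624364e+01, -2.73662496e+01,  6.43780734e-02,
        2.27545534e-02, -1.24000489e-04]), 'ee_pos': array([ 267.58500862, -564.22032677,  221.92572264]), 'orientation': array([-3.06350331e+00, -6.89561814e-01,  4.63574382e-04]), 'ft_force': array([ 1.28745058, -0.30353836, -0.07165879]), 'moment': array([ 0.01332032, -0.02568569,  0.07616401]), 'grasp_force': 0.0, 'width': 87.90376601058256}
scene {'fx': 435.5919042131735, 'fy': 435.5919042131735, 'cx': 271.9128313680707, 'cy': 205.1163282219993, 'k1': -0.07888966901476827, 'position': array([138.44305845, 645.52036136, 572.34166682]), 'attitude': array([ 0.38249194, -1.34447715, -2.27725418])}
side {'fx': 442.7924296992781, 'fy': 442.7924296992781, 'cx': 285.2779506172493, 'cy': 212.7782391704352, 'k1': 0.0491004626372784, 'position': array([209.79415866, 963.81293436, 537.46889588]), 'attitude': array([ 0.28730616, -1.58116366, -2.38715414])}
wrist {'fx': 355.35589567881675, 'fy': 355.35589567881675, 'cx': 277.8185712731785, 'cy': 215.06664743221936, 'k1': -0.05966778538731246, 'position': array([ 330.39976871, -532.88076115,  384.16138365]), 'attitude': array([-0.23154718,  0.14826599, -1.12180041])}
```

View pics/scene0.png

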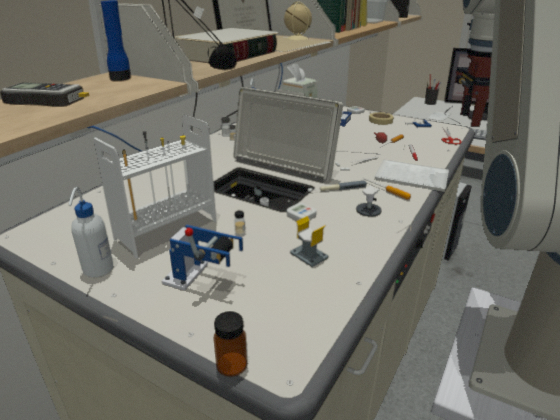

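View pics/side0.png

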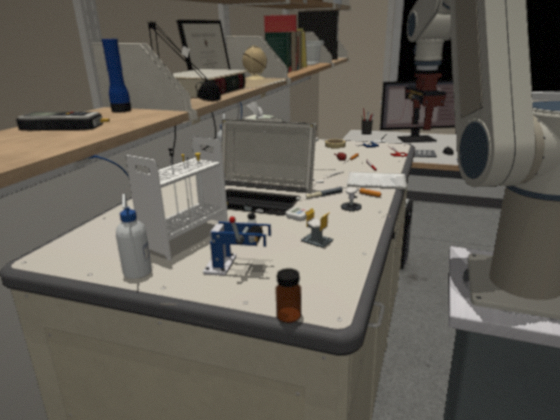

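The hanger is at about (205,255) in the scene view, with the red ball at (188,232). The cradle is at (310,240), the post at (369,205), the vial at (240,222), the timer at (300,213) and the bottle at (230,345). The side view shows the same things. I'll make a rough localisation and then look from close by.

```bash
cat >> h.py <<'E'
def ray(cam,u,v):
    x=(u-cam['cx'])/cam['fx'];y=(v-cam['cy'])/cam['fy']
    rd=np.hypot(x,y);r=rd
    for _ in range(20): r=rd/(1+cam['k1']*r*r)
    s=r/rd if rd>0 else 1
    d=R.from_rotvec(cam['attitude']).apply([x*s,-y*s,-1.]);return np.array(cam['position']),d/np.linalg.norm(d)
def onz(cam,u,v,z):
    p,d=ray(cam,u,v);return p+d*(z-p[2])/d[2]
def tri(*rs):
    A=np.zeros((3,3));b=np.zeros(3)
    for p,d in rs:
        M=np.eye(3)-np.outer(d,d);A+=M;b+=M@p
    x=np.linalg.solve(A,b);return x,[np.linalg.norm((np.eye(3)-np.outer(d,d))@(x-p)) for p,d in rs]
def proj(cam,P):
    c=R.from_rotvec(cam['attitude']).inv().apply(np.atleast_2d(P)-cam['position'])
    x=c[:,0]/-c[:,2];y=-c[:,1]/-c[:,2];k=1+cam['k1']*(x*x+y*y)
    return np.c_[cam['fx']*x*k+cam['cx'],cam['fy']*y*k+cam['cy']]
E
python3 - <<'E'
from h import *
s=ctrl.camera_model("scene")
for n,u,v,z in [("ball",188,232,146),("cradlefoot",310,256,4),("postfoot",369,210,4),("vialbase",240,233,0),("timer",300,215,9),("bottlebase",231,370,0),("hbase",188,277,5)]:
    print(n,onz(s,u,v,z).round())
a=cv2.imread("pics/scene0.png")[180:300,150:400]
b=cv2.imread("pics/side0.png")[180:300,180:430]
cv2.imwrite("pics/crop0.png",np.vstack([cv2.resize(a,(620,298),interpolation=3),cv2.resize(b,(620,298),interpolation=3)]))
E
```

```text
ball [622. 152. 146.]
cradlefoot [483. -77.   4.]
postfoot [ 444. -345.    4.]
vialbase [676. -80.   0.]
timer [ 585. -219.    9.]
bottlebase [449. 269.   0.]
hbase [665. 123.   5.]
```

View pics/crop0.png

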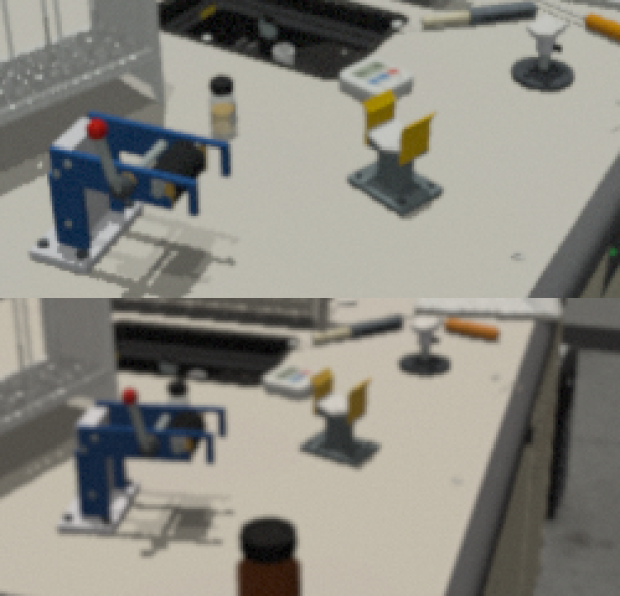

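The crop shows the lever on the near side (+y), the hooks pointing right, and the roller in between. The near hook tip is at about (192,212) and the far one at (225,175) in the upper crop. I'll plan a wrist view from above.

```bash
cat >> h.py <<'E'
def down(yaw): # tool pointing down, tool x axis at angle yaw in world
    c,s=np.cos(yaw),np.sin(yaw);return R.from_matrix(np.array([[c,s,0],[s,-c,0],[0,0,-1.]]))
def rel(goal,rot=None,frm=None,frot=None):
    o=ctrl.get_obs();p=o['ee_pos'] if frm is None else np.array(frm);r=R.from_rotvec(o['orientation']) if frot is None else frot
    print("xyz",r.inv().apply(np.array(goal)-p).round(1),"rot",None if rot is None else (r.inv()*rot).as_rotvec().round(4))
def st():
    o=ctrl.get_obs();r=R.from_rotvec(o['orientation']).as_matrix()
    print("t",round(o['t'],2),"p",o['ee_pos'].round(1),"yaw",round(np.arctan2(r[1,0],r[0,0]),4),"z",r[:,2].round(3),"F",o['ft_force'].round(2),"w",round(o['width'],1),"g",round(o['grasp_force'],1),"q",o['qpos'].round(2))
E
python3 - <<'E'
from h import *
s=ctrl.camera_model("scene");d=ctrl.camera_model("side");w=ctrl.camera_model("wrist")
print(onz(s,227.4,265.5,75),onz(s,240.7,250.6,75),onz(d,265.5,246,75),onz(d,270.3,235.6,75))
st();o=ctrl.get_obs();r=R.from_rotvec(o['orientation']).inv()
print("camoff",r.apply(w['position']-o['ee_pos']),"look",r.apply(R.from_rotvec(w['attitude']).apply([[0,0,-1],[1,0,0]])))
rel([480,-60,330],down(0.0))
E
```

```text
[559.57726535 121.85329612  75.        ] [566.37636249  68.23618245  75.        ] [555.3105907  123.45318913  75.        ] [564.16904641  68.91235185  75.        ]
t 0.15 p [ 267.6 -564.3  222.1] yaw 0.4428 z [-0.     0.001 -1.   ] F [ 0.43 -0.69 -0.65] w 87.7 g 0.0 q [-1.15  0.42  1.63 -0.    1.09 -0.02]
camoff [  70.18107454   -1.67574389 -162.14419632] look [[-2.57705271e-01 -2.30196416e-04  9.66223546e-01]
 [-6.63915059e-04  9.99999778e-01  6.11679926e-05]]
xyz [ 408.  -364.8 -107.5] rot [-1.100e-03  3.000e-04  4.428e-01]
```

Run:
```python
from h import *
rel([480,-200,330],down(1.7))
```

```text
xyz [ 348.  -238.3 -107.6] rot [-1.0000e-03 -7.0000e-04 -1.2572e+00]
```

```bash
python3 -m inch '[{"xyz":[348,-238,-107.6],"rot":[0,0,-1.257]},{"xyz":[348,-238,-107.6],"rot":[0,0,-1.257]},{"xyz":[348,-238,-107.6],"rot":[0,0,-1.257]},{"xyz":[348,-238,-107.6],"rot":[0,0,-1.257]},{"xyz":[348,-238,-107.6],"rot":[0,0,-1.257]},{"xyz":[348,-238,-107.6],"rot":[0,0,-1.257]},{"xyz":[348,-238,-107.6],"rot":[0,0,-1.257]},{"xyz":[348,-238,-107.6],"rot":[0,0,-1.257]},{"xyz":[348,-238,-107.6],"rot":[0,0,-1.257]},{"xyz":[348,-238,-107.6],"rot":[0,0,-1.257]},{"xyz":[348,-238,-107.6],"rot":[0,0,-1.257]},{"xyz":[348,-238,-107.6],"rot":[0,0,-1.257]}]'
python3 - <<'E'
from h import *
import pickle
st()
m=ctrl.camera_model("wrist");im=ctrl.get_image("wrist");pickle.dump(m,open("B.pkl","wb"))
cv2.imwrite("pics/B.png",im[:,:,::-1])
rel([540,50,330],down(1.7))
E
```

```text
t: 1.15
ee_pos: [482.2, -197.7, 331.4]
orientation: [2.067, 2.364, 0.002]
ft_force: [-0.2, -0.1, 0.0]
width: 88.0
grasp_force: 0.0
t 1.15 p [ 482.2 -197.7  331.4] yaw 1.7045 z [ 0.002 -0.    -1.   ] F [-0.21 -0.11  0.03] w 88.0 g 0.0 q [-0.41  0.15  1.74  0.    1.24 -0.55]
xyz [239.3  91.3   0.5] rot [0.0006 0.0005 0.0028]
```

View pics/B.png

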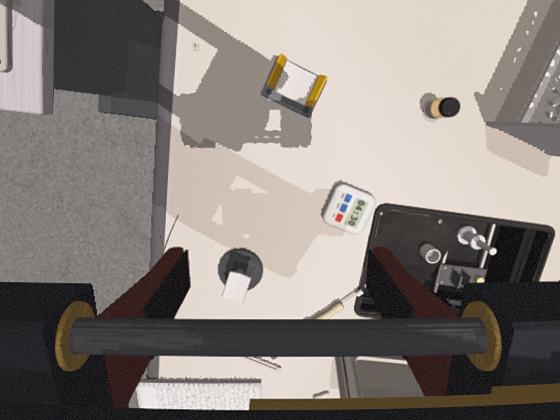

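View B shows the cradle trough at (296,83) with its guards at (276,72) and (318,95). It also shows the timer (349,207), the vial (445,106), and the post's foot (241,268) with its white head (236,287). Next is the view over the hanger.

```bash
python3 -m inch '[{"xyz":[239,91,0],"rot":[0,0,0]},{"xyz":[239,91,0],"rot":[0,0,0]},{"xyz":[239,91,0],"rot":[0,0,0]},{"xyz":[239,91,0],"rot":[0,0,0]},{"xyz":[239,91,0],"rot":[0,0,0]},{"xyz":[239,91,0],"rot":[0,0,0]},{"xyz":[239,91,0],"rot":[0,0,0]},{"xyz":[239,91,0],"rot":[0,0,0]},{"xyz":[239,91,0],"rot":[0,0,0]}]'
python3 - <<'E'
from h import *
import pickle
st()
m=ctrl.camera_model("wrist");im=ctrl.get_image("wrist");pickle.dump(m,open("A.pkl","wb"))
cv2.imwrite("pics/A.png",im[:,:,::-1])
E
```

```text
t: 1.95
ee_pos: [539.3, 46.9, 329.5]
orientation: [-2.074, -2.359, 0.003]
ft_force: [0.8, -0.7, 0.0]
width: 87.6
grasp_force: 0.0
t 1.95 p [539.3  46.9 329.5] yaw 1.6995 z [-0.002 -0.001 -1.   ] F [ 0.81 -0.74  0.04] w 87.6 g 0.0 q [ 0.07  0.19  1.7  -0.    1.25 -0.06]
```

View pics/A.png

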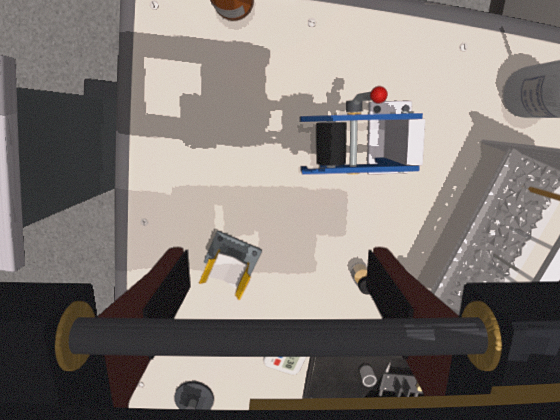

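```bash
python3 - <<'E'
from h import *
import pickle
for n in "AB":
    m=pickle.load(open(n+".pkl","rb"));im=cv2.imread(f"pics/{n}.png");hsv=cv2.cvtColor(im,cv2.COLOR_BGR2HSV)
    print(n,m['position'].round(1))
    def blobs(name,lo,hi,z,mn=60,box=None):
        k=cv2.inRange(hsv,lo,hi); k[275:]=0
        if box: q=np.zeros_like(k);q[box[1]:box[3],box[0]:box[2]]=k[box[1]:box[3],box[0]:box[2]];k=q
        c,_=cv2.findContours(k,cv2.RETR_EXTERNAL,cv2.CHAIN_APPROX_NONE)
        for a in c:
            if cv2.contourArea(a)<mn: continue
            rc=cv2.minAreaRect(a);bp=cv2.boxPoints(rc);M=cv2.moments(a)
            ce=[M['m10']/M['m00'],M['m01']/M['m00']]
            print(name,np.round(ce,1),"c",onz(m,*ce,z)[:2].round(1),"size",np.round(rc[1],1),"corners",[tuple(onz(m,*b,z)[:2].round(1)) for b in bp])
    blobs("blue",(105,120,40),(125,255,255),105,150,(280,60,440,200))
    blobs("red",(0,150,80),(6,255,255),146,80,(330,60,420,130))
    blobs("yel",(18,150,90),(32,255,255),87,60,(150,20,350,300))
    if n=="B":
        blobs("timer",(0,0,225),(180,60,255),18,300,(300,160,400,250))
        blobs("posthead",(0,0,205),(180,60,255),50,100,(215,262,260,305))
        blobs("foot",(0,0,0),(180,120,95),8,300,(205,235,270,300))
        blobs("cap",(0,0,0),(180,255,60),57,60,(420,80,470,130))
E
python3 - <<'E'
import cv2,numpy as np
a=cv2.imread("pics/A.png")[70:190,280:440];b=cv2.imread("pics/A.png")[215:305,185:305]
c=cv2.imread("pics/B.png")[40:130,250:340];d=cv2.imread("pics/B.png")[230:320,195:285]
f=lambda i,s:cv2.resize(i,s,interpolation=3)
cv2.imwrite("pics/crop1.png",np.hstack([f(a,(480,360)),np.vstack([f(c,(300,300)),f(d,(300,300))])[:360] if 0 else f(np.hstack([c,d]),(320,160)).repeat(1,0) if 0 else cv2.copyMakeBorder(f(np.vstack([c,d]),(180,360)),0,0,0,0,0)]))
E
```

```text
A [529.4 118.4 491.7]
blue [365.7 167.5] c [630.8  81. ] size [ 13.6 116.1] corners [(np.float64(560.2), np.float64(80.3)), (np.float64(685.5), np.float64(99.9)), (np.float64(689.2), np.float64(85.5)), (np.float64(562.7), np.float64(65.7))]
blue [363.5 117. ] c [618.6 133.5] size [  5.6 120.1] corners [(np.float64(552.8), np.float64(125.8)), (np.float64(678.7), np.float64(146.3)), (np.float64(680.1), np.float64(140.7)), (np.float64(553.8), np.float64(120.1))]
red [378.4  94.4] c [619.3 154. ] size [15. 15.] corners [(np.float64(611.2), np.float64(159.5)), (np.float64(625.1), np.float64(161.5)), (np.float64(627.7), np.float64(148.2)), (np.float64(613.7), np.float64(146.3))]
yel [208.9 266. ] c [467.3 -64.5] size [ 6.  24.9] corners [(np.float64(459.5), np.float64(-75.8)), (np.float64(469.6), np.float64(-44.2)), (np.float64(476.5), np.float64(-46.5)), (np.float64(466.5), np.float64(-78.2))]
B [ 471.4 -126.4  493.6]
yel [315.9  90.4] c [509.8 -89.2] size [ 8.  34.9] corners [(np.float64(499.3), np.float64(-105.7)), (np.float64(511.2), np.float64(-71.1)), (np.float64(519.5), np.float64(-
[... 237 characters left out ...]
t64(463.3), np.float64(-93.5))]
timer [351.6 195.5] c [ 586.4 -211.8] size [89. 99.] corners [(np.float64(509.1), np.float64(-173.4)), (np.float64(641.1), np.float64(-155.2)), (np.float64(669.0), np.float64(-279.6)), (np.float64(527.8), np.float64(-298.0))]
foot [240.2 262.4] c [ 445.1 -333.8] size [26. 43.] corners [(np.float64(412.1), np.float64(-315.6)), (np.float64(474.1), np.float64(-307.3)), (np.float64(479.0), np.float64(-348.0)), (np.float64(415.7), np.float64(-356.5))]
cap [448.6 106.7] c [673.7 -81.7] size [18. 19.] corners [(np.float64(659.7), np.float64(-73.7)), (np.float64(682.8), np.float64(-70.2)), (np.float64(687.9), np.float64(-90.6)), (np.float64(664.5), np.float64(-94.1))]
```

View pics/crop1.png

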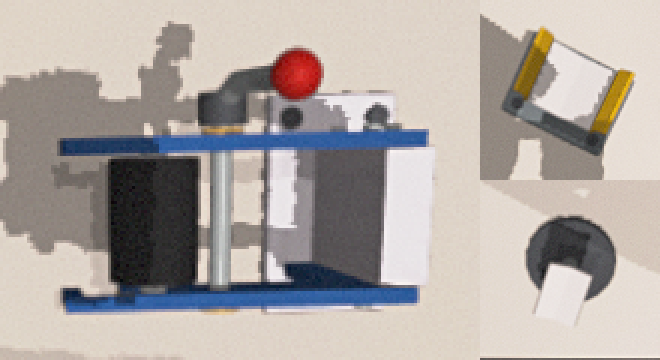

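Crop 1 matches the blobs: both cheeks are clean, the ball is at about (378,94) in A, the sleeve spans columns 317–346, and the post's head is a white rectangle at about (236,287) in B. My mask clipped that head at row 275, so I'll refine the post and check the roller.

Run:
```python
from h import *
import pickle
m=pickle.load(open("B.pkl","rb"));im=cv2.imread("pics/B.png");g=im.min(2);x0,y0,x1,y1=205,238,268,312
hsv=cv2.cvtColor(im,cv2.COLOR_BGR2HSV)
foot=((im.max(2)<105)).astype(np.uint8);z=np.zeros_like(foot);z[y0:y1,x0:x1]=foot[y0:y1,x0:x1]
c=max(cv2.findContours(z,0,cv2.CHAIN_APPROX_NONE)[0],key=cv2.contourArea)
P=c[:,0].astype(float)
# outer arc: contour on bench plane z~8(top edge) ; keep points above row 275, circle fit
W=np.array([onz(m,u,v,6)[:2] for u,v in P if v<283 and not (224<u<258 and v>262)])
from scipy.optimize import least_squares
f=least_squares(lambda q:np.hypot(*(W-q[:2]).T)-q[2],[444,-345,34],loss='soft_l1');print("foot",f.x,len(W))
hd=(g>190).astype(np.uint8);z=np.zeros_like(hd);z[262:306,216:256]=hd[262:306,216:256]
for a in cv2.findContours(z,0,cv2.CHAIN_APPROX_NONE)[0]:
    if cv2.contourArea(a)<150: continue
    rc=cv2.minAreaRect(a);bp=cv2.boxPoints(rc);print(rc)
    p,d=ray(m,*rc[0]);t=((f.x[:2]-p[:2])@d[:2])/(d[:2]@d[:2]);q=p+t*d;print("head near axis",q)
    Q=np.array([onz(m,*b,q[2]) for b in bp]);e=np.diff(np.vstack([Q,Q[:1]]),axis=0);print(Q[:,:2].round(1),np.hypot(e[:,0],e[:,1]).round(1),np.arctan2(e[:,1],e[:,0]).round(3))
mA=pickle.load(open("A.pkl","rb"));imA=cv2.imread("pics/A.png")
k=np.zeros(imA.shape[:2],np.uint8);k[120:172,305:350]=(imA.max(2)<60)[120:172,305:350]
c=max(cv2.findContours(k,0,2)[0],key=cv2.contourArea);rc=cv2.minAreaRect(c);print(rc,onz(mA,*rc[0],95),[onz(mA,*b,95)[:2].round(1) for b in cv2.boxPoints(rc)])
```

```text
foot [ 445.9603489  -345.23574529   32.27637146] 86
((235.5, 283.5), (43.0, 39.0), 90.0)
head near axis [ 444.48863693 -345.05475086   55.1951811 ]
[[ 415.7 -317.4]
 [ 467.  -310.5]
 [ 474.3 -373.8]
 [ 421.  -381. ]] [51.8 63.7 53.8 63.9] [ 0.134 -1.456 -3.006  1.655]
((330.5, 144.5), (43.0, 29.0), 90.0) [590.09259244  99.96514327  95.        ] [array([570.7, 120.7]), array([602. , 124.8]), array([610.1,  78.7]), array([577.9,  74.5])]
```

Run:
```python
from h import *
import pickle
s=ctrl.camera_model("scene")
for b,t in [((124,250),(100,137)),((214,213),(186,118))]:
    g=onz(s,*b,0);p,d=ray(s,*t);k=((g[:2]-p[:2])@d[:2])/(d[:2]@d[:2]);print("rack",g.round(),(p+k*d).round())
m=pickle.load(open("B.pkl","rb"))
ax=np.array([445.3,-345.2]);px=[(231.5,271),(250.5,275),(240,303),(221.5,298.5)]
for z in (40,50,60,70):
    Q=np.array([onz(m,*u,z)[:2] for u in px]);e=Q-np.roll(Q,1,0);print(z,Q.mean(0).round(1),np.hypot(*e.T).round(1),np.arctan2(e[:,1],e[:,0]).round(2))
ex=np.array([.987,.1607,0]);ey=np.array([-.1607,.987,0]);O=np.array([590.8,101,0])
rel(O+70*ex+52*ey+[0,0,180],down(1.732))
```

```text
rack [863. 121.   0.] [865. 124. 276.]
rack [ 791. -124.    0.] [826. -91. 262.]
40 [ 444.5 -358. ] [45.1 26.8 46.2 27. ] [ 1.35 -0.09 -1.79  3.01]
50 [ 445.1 -352.9] [44.1 26.2 45.1 26.4] [ 1.35 -0.09 -1.79  3.01]
60 [ 445.7 -347.8] [43.1 25.7 44.1 25.8] [ 1.35 -0.09 -1.79  3.01]
70 [ 446.3 -342.7] [42.1 25.1 43.1 25.2] [ 1.35 -0.09 -1.79  3.01]
xyz [102.1 126.5 149.5] rot [-0.0014  0.0006 -0.0337]
```

```bash
python3 -m inch '[{"xyz":[102,126.5,149.5],"rot":[0,0,-0.0337]},{"xyz":[102,126.5,149.5],"rot":[0,0,-0.0337]},{"xyz":[102,126.5,149.5],"rot":[0,0,-0.0337]},{"xyz":[102,126.5,149.5],"rot":[0,0,-0.0337]},{"xyz":[102,126.5,149.5],"rot":[0,0,-0.0337]},{"xyz":[102,126.5,149.5],"rot":[0,0,-0.0337]},{"xyz":[102,126.5,192],"rot":[0,0,-0.0337]},{"xyz":[102,126.5,192],"rot":[0,0,-0.0337]},{"xyz":[102,126.5,192],"rot":[0,0,-0.0337]}]' 255
python3 - <<'E'
from h import *
st()
E
```

```text
t: 2.75
ee_pos: [650.5, 163.1, 136.6]
orientation: [-2.034, -2.39, 0.007]
ft_force: [-0.4, -0.0, 1.0]
width: 31.5
grasp_force: 0.0
t 2.75 p [650.5 163.1 136.6] yaw 1.7315 z [-0.005 -0.002 -1.   ] F [-0.43 -0.02  0.95] w 31.5 g 0.0 q [ 0.23  0.59  1.57 -0.    0.99  0.07]
```

```bash
python3 -m inch '[{"xyz":[0,0,0],"rot":[0,0,0]},{"xyz":[0,0,0],"rot":[0,0,0]},{"xyz":[0,0,0],"rot":[0,0,0]},{"xyz":[0,0,0],"rot":[0,0,0]},{"xyz":[0,-14,-3],"rot":[0,0,0]},{"xyz":[0,-24,-6],"rot":[0,0,0]},{"xyz":[0,-33,-7.5],"rot":[0,0,0]},{"xyz":[0,-43,-7.5],"rot":[0,0,0]},{"xyz":[0,-51,-6],"rot":[0,0,0]},{"xyz":[0,-59,-4],"rot":[0,0,0]},{"xyz":[0,-66,-0.5],"rot":[0,0,0]},{"xyz":[0,-66,-0.5],"rot":[0,0,0]}]' 255
python3 - <<'E'
from h import *
st()
s=ctrl.camera_model("scene");im=ctrl.get_image("scene");hsv=cv2.cvtColor(im,cv2.COLOR_RGB2HSV)
k=cv2.inRange(hsv,(0,150,80),(6,255,255));k[:150]=0;k[300:]=0;k[:,:150]=0;k[:,270:]=0
c=cv2.findContours(k,0,2)[0]
ex=np.array([.987,.1607,0]);ey=np.array([-.1607,.987,0]);O=np.array([590.8,101,0])
for a in c:
    if cv2.contourArea(a)>10:
        (u,v),r=cv2.minEnclosingCircle(a);p,d=ray(s,u,v);t=(48-(p-O)@ey)/(d@ey);q=p+t*d-O;print(u,v,r,"hanger x,z",q@ex,q[2])
E
```

```text
t: 3.75
ee_pos: [584.9, 154.6, 137.9]
orientation: [-2.032, -2.394, 0.003]
ft_force: [-0.1, 0.0, 1.3]
width: 0.4
grasp_force: 0.2
t 3.75 p [584.9 154.6 137.9] yaw 1.7336 z [-0.002 -0.001 -1.   ] F [-0.13  0.02  1.27] w 0.4 g 0.2 q [0.24 0.5  1.73 0.   0.91 0.08]
212.0 243.0 3.6056511402130127 hanger x,z -11.621227586578199 136.11920821370865
```

```bash
python3 -m inch '[{"xyz":[0,-6,3],"rot":[0,0,0]},{"xyz":[0,-12,7],"rot":[0,0,0]},{"xyz":[0,-17,12],"rot":[0,0,0]},{"xyz":[0,-21,18],"rot":[0,0,0]},{"xyz":[0,-24,24],"rot":[0,0,0]},{"xyz":[0,-26,29],"rot":[0,0,0]},{"xyz":[0,-26.5,32],"rot":[0,0,0]},{"xyz":[0,-26.5,34],"rot":[0,0,0]},{"xyz":[0,-26.5,34],"rot":[0,0,0]}]'
python3 - <<'E'
from h import *
st()
s=ctrl.camera_model("scene");im=ctrl.get_image("scene");cv2.imwrite("pics/sc2.png",im[:,:,::-1]);hsv=cv2.cvtColor(im,cv2.COLOR_RGB2HSV)
k=cv2.inRange(hsv,(0,150,80),(6,255,255));k[:150]=0;k[300:]=0;k[:,:150]=0;k[:,270:]=0
c=cv2.findContours(k,0,2)[0]
ex=np.array([.987,.1607,0]);ey=np.array([-.1607,.987,0]);O=np.array([590.8,101,0])
for a in c:
    if cv2.contourArea(a)>5:
        (u,v),r=cv2.minEnclosingCircle(a);p,d=ray(s,u,v);t=(48-(p-O)@ey)/(d@ey);q=p+t*d-O;print(u,v,r,"hanger x,z",q@ex,q[2])
E
```

```text
t: 4.55
ee_pos: [560.0, 150.5, 104.7]
orientation: [-2.033, -2.393, 0.003]
ft_force: [-4.0, 0.5, 6.8]
width: 0.1
grasp_force: 3.3
t 4.55 p [560.  150.5 104.7] yaw 1.7334 z [-0.002 -0.    -1.   ] F [-3.95  0.46  6.79] w 0.1 g 3.3 q [0.24 0.52 1.8  0.   0.82 0.08]
222.0 262.0 3.1623775959014893 hanger x,z -29.395699386393776 98.94336749821002
```

```bash
python3 -m inch '[{"xyz":[0,-1,1.5],"rot":[0,0,0]},{"xyz":[0,-1,3],"rot":[0,0,0]},{"xyz":[0,-1,3],"rot":[0,0,0]}]'; python3 -m inch '[{"xyz":[0,0,-40],"rot":[0,0,0]},{"xyz":[0,0,-80],"rot":[0,0,0]},{"xyz":[0,0,-80],"rot":[0,0,0]}]' 0
python3 - <<'E'
from h import *
st()
s=ctrl.camera_model("scene");im=ctrl.get_image("scene");hsv=cv2.cvtColor(im,cv2.COLOR_RGB2HSV)
k=cv2.inRange(hsv,(0,150,80),(6,255,255));k[:150]=0;k[300:]=0;k[:,:150]=0;k[:,270:]=0
c=cv2.findContours(k,0,2)[0]
ex=np.array([.987,.1607,0]);ey=np.array([-.1607,.987,0]);O=np.array([590.8,101,0])
for a in c:
    if cv2.contourArea(a)>5:
        (u,v),r=cv2.minEnclosingCircle(a);p,d=ray(s,u,v);t=(48-(p-O)@ey)/(d@ey);q=p+t*d-O;print(u,v,r,"hanger x,z",q@ex,q[2])
rel(O+[0,0,150],down(1.732))
E
```

```text
t: 4.85
ee_pos: [560.0, 150.6, 103.8]
orientation: [-2.034, -2.395, -0.0]
ft_force: [-6.2, -0.6, 23.1]
width: 0.5
grasp_force: 10.2
t: 5.1
ee_pos: [563.4, 151.4, 188.2]
orientation: [2.03, 2.39, 0.012]
ft_force: [1.1, 0.4, 1.0]
width: 17.3
grasp_force: 0.0
t 5.1 p [563.4 151.4 188.2] yaw 1.7334 z [ 0.009  0.002 -1.   ] F [1.11 0.42 1.04] w 17.3 g 0.0 q [0.24 0.4  1.76 0.   0.97 0.08]
222.34375 261.4375 3.690908908843994 hanger x,z -30.204375590387848 100.43274897218458
xyz [-54.   20.   35.5] rot [ 0.0065 -0.0006  0.0015]
```

The lever is on its stop, at 23 N. The shaft crosses 3 mm behind the sleeve, so a vertical rear finger won't fit. I'll come in tilted about 45° from the front, above the shaft.

```bash
python3 -m inch '[{"xyz":[-20,-10,-10],"rot":[-0.12,0,0]},{"xyz":[-54,-31,-10],"rot":[-0.24,0,0]},{"xyz":[-54,-31,0],"rot":[-0.36,0,0]},{"xyz":[-54,-31,10],"rot":[-0.48,0,0]},{"xyz":[-54,-31,20],"rot":[-0.6,0,0]},{"xyz":[-54,-31,28],"rot":[-0.7,0,0]},{"xyz":[-54,-31,28],"rot":[-0.785,0,0]},{"xyz":[-54,-31,28],"rot":[-0.785,0,0]}]' 80
python3 - <<'E'
from h import *
import pickle
st()
m=ctrl.camera_model("wrist");im=ctrl.get_image("wrist");pickle.dump(m,open("C.pkl","wb"))
cv2.imwrite("pics/C.png",im[:,:,::-1])
E
```

```text
t: 5.82
ee_pos: [530.9, 102.1, 163.9]
orientation: [1.755, 2.102, 0.655]
ft_force: [0.1, 0.2, 0.7]
width: 59.9
grasp_force: 0.0
t 5.82 p [530.9 102.1 163.9] yaw 1.7626 z [ 0.522  0.138 -0.842] F [0.06 0.25 0.69] w 59.9 g 0.0 q [ 0.13  0.25  2.24  0.7   0.11 -0.73]
```

View pics/C.png

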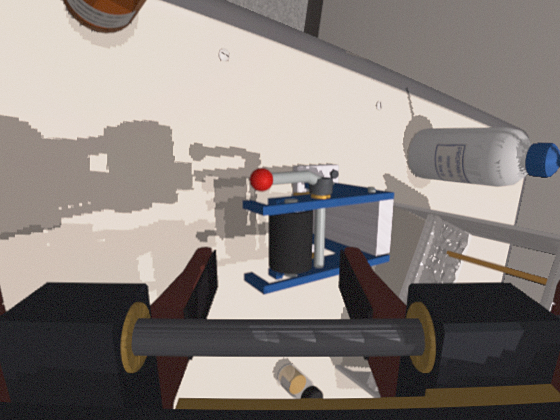

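View C shows the open lever with its ball at (262,180), the sleeve at (290,243) and the shaft at (320,240). The tilt stopped at 33° because joint 5 is at its limit, so joint 4 has to be led round. I'll fit a small kinematic model to plan this.

```bash
cat > kin.py <<'E'
from h import *
from scipy.optimize import least_squares
def fk(k,q):
    r0,L2,L3,ph,h,Lt=k
    a=q[1]+q[2]; A=R.from_euler('z',q[0])*R.from_euler('y',a)   # local z along forearm (angle from up)
    W=R.from_euler('z',q[0]).apply([r0+L2*np.sin(q[1])+L3*np.sin(a+ph),0,h+L2*np.cos(q[1])+L3*np.cos(a+ph)])
    T=A*R.from_euler('z',q[3])*R.from_euler('y',q[4])*R.from_euler('z',q[5])
    z=T.apply([0,0,1]);return W+Lt*z,T
D=[([-1.147,.4238,1.6307,0,1.0886,-.019],[267.7,-564.4,222.2]),([-.41,.15,1.74,0,1.24,-.55],[482.2,-197.7,331.4]),([.07,.19,1.70,0,1.25,-.06],[539.3,46.9,329.5]),
([.23,.59,1.57,0,.99,.07],[650.5,163.1,136.6]),([.24,.5,1.73,0,.91,.08],[584.9,154.6,137.9]),([.24,.52,1.80,0,.82,.08],[560,150.5,104.7]),([.24,.4,1.76,0,.97,.08],[563.4,151.4,188.2]),
([.13,.25,2.24,.7,.11,-.73],[530.9,102.1,163.9])]
def res(k): return np.concatenate([fk(k,q)[0]-p for q,p in D]+[[(k[5]-260)*.001]])
K=least_squares(res,[0,450,450,0,400,260]).x
Tq,Tr=fk(K,D[7][0]) if 0 else (None,None)
OFF=None
LO=[-3,-.9,.09,-1.31,.11,-2.54];HI=[3,2.11,2.58,4.45,2.69,2.54]
def toolrot(T): # match tool frame: x axis offset about z
    return T*R.from_euler('z',OFF)
_,T0=fk(K,D[0][0]);OFF=(T0.inv()*down(.4428)).as_rotvec()[2]
def ik(p,rot,seed):
    f=lambda q:np.r_[(fk(K,q)[0]-p),200*(toolrot(fk(K,q)[1]).inv()*rot).as_rotvec()]
    s=least_squares(f,np.clip(seed,np.array(LO)+1e-3,np.array(HI)-1e-3),bounds=(LO,HI));return s.x,np.abs(s.fun).max()
E
python3 - <<'E'
from kin import *
print(K.round(1),np.abs(res(K)).max().round(1),OFF)
o=ctrl.get_obs();p,T=fk(K,o['qpos']);print(p,o['ee_pos'],(toolrot(T).inv()*R.from_rotvec(o['orientation'])).as_rotvec())
ex=np.array([.987,.1607,0]);ey=np.array([-.1607,.987,0]);O=np.array([590.8,101,0])
for t in (40,45,50,55,60):
    t=np.radians(t);rot=down(1.732)*R.from_rotvec([-t,0,0]);zd=rot.apply([0,0,1])
    for nm,hp,tip in (("pre",[0,0,88],-54),("grasp",[0,0,88],6),("low",[-20,0,64],6),("front",[-80,0,64],6)):
        P=O+hp[0]*ex+[0,0,hp[2]]+tip*zd
        best=min((ik(P,rot,s) for s in ([.15,.3,2.2,3.1,.3,3.1-np.pi],[.15,.3,2.2,3.1,.3,2.4],[.15,.3,2.2,3.1,.3,-2.4],[.15,.3,2.2,0,.3,0])),key=lambda s:s[1])
        print(round(np.degrees(t)),nm,best[0].round(2),best[1].round(2))
E
```

```text
[-3.600e+00  5.669e+02  4.935e+02  2.000e-01  3.213e+02  3.199e+02] 13.1 1.5707923293650676
[534.65261386  91.6769327  164.65894614] [530.68032796 102.41680952 163.63491226] [-8.32667268e-17  1.11022302e-16  3.99742983e-06]
40 pre [0.23 0.37 2.25 3.8  0.16 2.54] 11.05
40 grasp [0.24 0.51 2.17 3.8  0.19 2.54] 14.95
40 low [0.26 0.54 2.19 3.82 0.24 2.54] 19.42
40 front [0.29 0.5  2.3  3.85 0.28 2.54] 24.56
45 pre [0.27 0.38 2.28 3.83 0.26 2.54] 18.91
45 grasp [0.27 0.52 2.19 3.83 0.29 2.54] 22.64
45 low [0.29 0.55 2.21 3.84 0.33 2.54] 27.99
45 front [0.32 0.51 2.31 3.87 0.36 2.54] 33.68
50 pre [0.31 0.4  2.3  3.85 0.36 2.54] 28.13
50 grasp [0.3  0.53 2.2  3.85 0.37 2.54] 31.14
50 low [0.32 0.57 2.22 3.86 0.41 2.54] 36.83
50 front [0.36 0.52 2.33 3.89 0.44 2.54] 43.12
55 pre [0.35 0.42 2.32 3.88 0.45 2.54] 38.07
55 grasp [0.33 0.55 2.21 3.86 0.46 2.54] 39.84
55 low [0.35 0.59 2.23 3.88 0.49 2.54] 45.83
55 front [0.39 0.54 2.33 3.91 0.51 2.54] 52.77
60 pre [0.39 0.45 2.33 3.9  0.54 2.54] 48.44
60 grasp [0.36 0.57 2.22 3.88 0.54 2.54] 48.63
60 low [0.38 0.6  2.24 3.89 0.57 2.54] 54.86
60 front [0.42 0.56 2.34 3.93 0.58 2.54] 62.52
```

Joint limits make a 45° tilt expensive, because it needs a half-turn flip. The brief says the space between the cheeks is free, so I'll go upright with the rear finger straddling the shaft. Closing will then show whether the shaft actually blocks the finger.

Run:
```python
from h import *
ex=np.array([.987,.1607,0]);ey=np.array([-.1607,.987,0]);O=np.array([590.8,101,0])
rel(O+[0,0,170],down(1.732))
rel(O+[0,0,170],down(1.732),frot=down(1.7334)*R.from_rotvec([-.785,0,0]))
```

```text
xyz [-12.6  53.2  25.8] rot [ 0.5677 -0.0518  0.0182]
xyz [-11.1  46.3  37.3] rot [ 7.85e-01 -5.00e-04  1.30e-03]
```

```bash
python3 -m inch '[{"xyz":[-6,25,12],"rot":[0.12,-0.01,0]},{"xyz":[-12.6,53.2,25.8],"rot":[0.25,-0.02,0.01]},{"xyz":[-12.6,53.2,25.8],"rot":[0.37,-0.05,0.018]},{"xyz":[-12.6,53.2,25.8],"rot":[0.5677,-0.0518,0.0182]},{"xyz":[-12.6,53.2,25.8],"rot":[0.5677,-0.0518,0.0182]},{"xyz":[-12.6,53.2,25.8],"rot":[0.5677,-0.0518,0.0182]},{"xyz":[-12.6,53.2,25.8],"rot":[0.5677,-0.0518,0.0182]}]' 30
python3 - <<'E'
from h import *
st()
ex=np.array([.987,.1607,0]);ey=np.array([-.1607,.987,0]);O=np.array([590.8,101,0])
rel(O+[0,0,170],down(1.732))
m=ctrl.camera_model("wrist");im=ctrl.get_image("wrist");cv2.imwrite("pics/D.png",im[:,:,::-1])
# predicted sleeve extents vs seen
print(proj(m,[O+17*ex+23*ey+[0,0,88],O-17*ex+23*ey+[0,0,88],O-17*ex-23*ey+[0,0,88],O+17*ex-23*ey+[0,0,88],O-34*ex+31*ey+[0,0,105],O+95*ex+31*ey+[0,0,105]]).round(1))
E
```

```text
t: 6.45
ee_pos: [595.8, 100.4, 171.8]
orientation: [2.035, 2.386, -0.005]
ft_force: [-0.5, 0.8, -1.1]
width: 77.6
grasp_force: 0.0
t 6.45 p [595.8 100.4 171.8] yaw 1.7291 z [ 0.002 -0.006 -1.   ] F [-0.46  0.81 -1.08] w 77.6 g 0.0 q [ 0.15  0.45  1.72 -0.01  0.97 -0.  ]
xyz [ 1.4 -4.9  1.8] rot [ 0.0008  0.0061 -0.0029]
[[295.7 189.4]
 [247.4 189.6]
 [249.  251. ]
 [295.1 250.8]
 [218.9 182.8]
 [415.7 182.2]]
```

View pics/D.png

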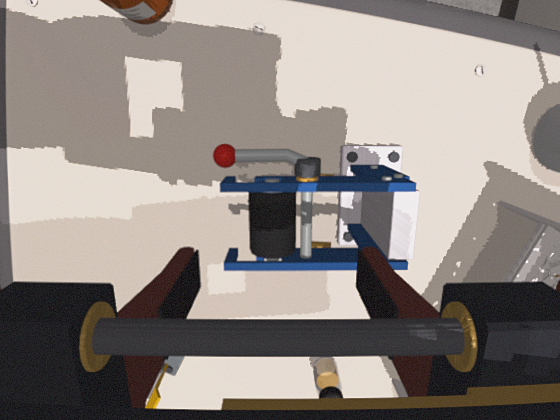

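View D shows the open lever, the sleeve across columns 250–297, and the cheeks at rows 183 and 263, all within 1–2 px of the prediction. I'm descending.

```bash
python3 -m inch '[{"xyz":[1.4,-4,20],"rot":[0,0.006,-0.003]},{"xyz":[1.4,-4,45],"rot":[0,0.006,-0.003]},{"xyz":[1.4,-4,65],"rot":[0,0.006,-0.003]},{"xyz":[1.4,-4,80],"rot":[0,0.006,-0.003]},{"xyz":[1.4,-4,90],"rot":[0,0.006,-0.003]},{"xyz":[1.4,-4,96],"rot":[0,0.006,-0.003]},{"xyz":[1.4,-4,96],"rot":[0,0.006,-0.003]}]' 30; python3 -m inch '[{"xyz":[0,0,0],"rot":[0,0,0]},{"xyz":[0,0,0],"rot":[0,0,0]},{"xyz":[0,0,0],"rot":[0,0,0]},{"xyz":[0,0,0],"rot":[0,0,0]},{"xyz":[0,0,0],"rot":[0,0,0]},{"xyz":[0,0,0],"rot":[0,0,0]}]' 170
```

```text
t: 7.08
ee_pos: [587.4, 100.9, 74.8]
orientation: [-2.032, -2.393, -0.006]
ft_force: [-0.8, -0.4, 0.0]
width: 77.4
grasp_force: 0.0
t: 7.58
ee_pos: [589.2, 101.5, 76.6]
orientation: [-2.033, -2.395, -0.009]
ft_force: [0.2, 0.3, -0.6]
width: 40.8
grasp_force: 0.0
```

```bash
python3 -m inch '[{"xyz":[0,0,0],"rot":[0,0,0]},{"xyz":[0,0,0],"rot":[0,0,0]},{"xyz":[0,0,0],"rot":[0,0,0]},{"xyz":[0,0,0],"rot":[0,0,0]}]' 230
python3 - <<'E'
from h import *
st()
print(ctrl.get_obs()['ee_pos']-[591.6,101.2,88])
E
```

```text
t: 7.92
ee_pos: [589.7, 101.5, 76.5]
orientation: [-2.033, -2.395, -0.01]
ft_force: [3.4, 0.8, 0.6]
width: 33.4
grasp_force: 30.0
t 7.92 p [589.7 101.5  76.5] yaw 1.7339 z [ 0.004  0.005 -1.   ] F [3.43 0.76 0.62] w 33.4 g 30.0 q [ 0.15  0.58  1.78  0.01  0.78 -0.02]
[ -1.89071226   0.33782365 -11.50940671]
```

The sleeve is gripped, at 33.4 mm and 30 N. Next I lift 6 mm, check, then go forward.

```bash
python3 -m inch '[{"xyz":[0,0,-2],"rot":[0,0,0]},{"xyz":[0,0,-4],"rot":[0,0,0]},{"xyz":[0,0,-6],"rot":[0,0,0]},{"xyz":[0,0,-6],"rot":[0,0,0]},{"xyz":[0,0,-6],"rot":[0,0,0]}]'; python3 -m inch '[{"xyz":[0,-3,0],"rot":[0,0,0]},{"xyz":[0,-6,0],"rot":[0,0,0]},{"xyz":[0,-9,0],"rot":[0,0,0]},{"xyz":[0,-9,0],"rot":[0,0,0]}]'
```

```text
t: 8.33
ee_pos: [588.5, 101.4, 82.1]
orientation: [-2.032, -2.394, -0.008]
ft_force: [0.1, 0.5, -1.2]
width: 33.3
grasp_force: 30.0
t: 8.67
ee_pos: [578.9, 99.8, 81.9]
orientation: [-2.032, -2.394, -0.007]
ft_force: [-1.1, 0.7, -1.3]
width: 33.2
grasp_force: 30.0
```

```bash
python3 -m inch '[{"xyz":[0,-3,0],"rot":[0,0,0]},{"xyz":[0,-6,0],"rot":[0,0,0]},{"xyz":[0,-9,0],"rot":[0,0,0]},{"xyz":[0,-10,0],"rot":[0,0,0]},{"xyz":[0,-10,0],"rot":[0,0,0]}]'; python3 -m inch '[{"xyz":[0,-1.5,0],"rot":[0,0,0]},{"xyz":[0,-3,0],"rot":[0,0,0]},{"xyz":[0,-3,0],"rot":[0,0,0]}]'
```

```text
t: 9.08
ee_pos: [570.0, 98.3, 82.1]
orientation: [-2.032, -2.394, -0.008]
ft_force: [-0.2, -0.2, -1.6]
width: 33.4
grasp_force: 30.0
t: 9.33
ee_pos: [569.6, 98.2, 82.5]
orientation: [2.032, 2.393, 0.015]
ft_force: [6.6, 1.5, -5.7]
width: 33.7
grasp_force: 30.0
```

```bash
python3 -m inch '[{"xyz":[0,4.6,0],"rot":[0,0,0]},{"xyz":[0,4.6,0],"rot":[0,0,0]},{"xyz":[0,4.6,5],"rot":[0,0,0]},{"xyz":[0,4.6,10],"rot":[0,0,0]},{"xyz":[0,4.6,14],"rot":[0,0,0]},{"xyz":[0,4.6,14],"rot":[0,0,0]}]'; python3 -m inch '[{"xyz":[0,0,5],"rot":[0,0,0]},{"xyz":[0,0,10],"rot":[0,0,0]},{"xyz":[0,0,15],"rot":[0,0,0]},{"xyz":[0,0,17],"rot":[0,0,0]},{"xyz":[0,0,17],"rot":[0,0,0]}]'
```

```text
t: 9.83
ee_pos: [570.7, 98.5, 66.8]
orientation: [-2.031, -2.393, -0.006]
ft_force: [0.5, -0.4, -1.4]
width: 33.4
grasp_force: 30.0
t: 10.25
ee_pos: [571.3, 98.6, 50.3]
orientation: [-2.032, -2.394, -0.007]
ft_force: [-0.2, -0.4, -2.5]
width: 33.4
grasp_force: 30.0
```

```bash
python3 -m inch '[{"xyz":[0,-12,0],"rot":[0,0,0]},{"xyz":[0,-30,0],"rot":[0,0,0]},{"xyz":[0,-50,0],"rot":[0,0,0]},{"xyz":[0,-70,0],"rot":[0,0,0]},{"xyz":[0,-75,-20],"rot":[0,0,0]},{"xyz":[0,-75,-55],"rot":[0,0,0]},{"xyz":[0,-75,-90],"rot":[0,0,0]},{"xyz":[0,-75,-115],"rot":[0,0,0]},{"xyz":[0,-75,-115],"rot":[0,0,0]}]'
python3 - <<'E'
from h import *
st()
rel([434,-414,165],down(1.4))
E
```

```text
t: 11.0
ee_pos: [500.9, 86.5, 171.0]
orientation: [2.03, 2.391, 0.02]
ft_force: [1.9, -0.3, -1.9]
width: 33.3
grasp_force: 30.0
t 11.0 p [500.9  86.5 171. ] yaw 1.734 z [ 0.012  0.006 -1.   ] F [ 1.94 -0.34 -1.87] w 33.3 g 30.0 q [ 0.14  0.32  1.93  0.01  0.87 -0.02]
xyz [-483.  -147.4    2.1] rot [ 0.012  -0.0063  0.334 ]
```

```bash
python3 -m inch '[{"xyz":[-20,-6,0],"rot":[0,0,0.03]},{"xyz":[-55,-17,0],"rot":[0,0,0.06]},{"xyz":[-95,-29,0],"rot":[0,0,0.1]},{"xyz":[-135,-41,0],"rot":[0,0,0.13]},{"xyz":[-175,-53,0],"rot":[0,0,0.16]},{"xyz":[-215,-66,0],"rot":[0,0,0.19]},{"xyz":[-255,-78,0],"rot":[0,0,0.22]},{"xyz":[-295,-90,0],"rot":[0,0,0.25]},{"xyz":[-335,-102,0],"rot":[0,0,0.28]},{"xyz":[-375,-114,0],"rot":[0,0,0.31]},{"xyz":[-415,-127,0],"rot":[0,0,0.334]},{"xyz":[-445,-136,0],"rot":[0,0,0.334]}]'; python3 -m inch '[{"xyz":[-25,-7,0],"rot":[0,0,0]},{"xyz":[-38,-11,0],"rot":[0,0,0]},{"xyz":[-38,-11,0],"rot":[0,0,0]},{"xyz":[-38,-11,0],"rot":[0,0,0]}]'
python3 - <<'E'
from h import *
import pickle
st()
m=ctrl.camera_model("wrist");im=ctrl.get_image("wrist");cv2.imwrite("pics/E.png",im[:,:,::-1]);pickle.dump(m,open("E.pkl","wb"))
E
```

```text
t: 12.0
ee_pos: [434.5, -377.9, 162.6]
orientation: [-2.404, -2.019, -0.007]
ft_force: [0.3, -1.1, -0.9]
width: 33.2
grasp_force: 30.0
t: 12.33
ee_pos: [417.7, -410.2, 162.4]
orientation: [-2.402, -2.02, -0.008]
ft_force: [0.4, 0.3, -1.9]
width: 33.3
grasp_force: 30.0
t 12.33 p [ 417.7 -410.2  162.4] yaw 1.3985 z [ 0.002  0.006 -1.   ] F [ 0.39  0.33 -1.93] w 33.3 g 30.0 q [-0.8   0.44  1.76  0.01  0.94 -0.63]
```

View pics/E.png

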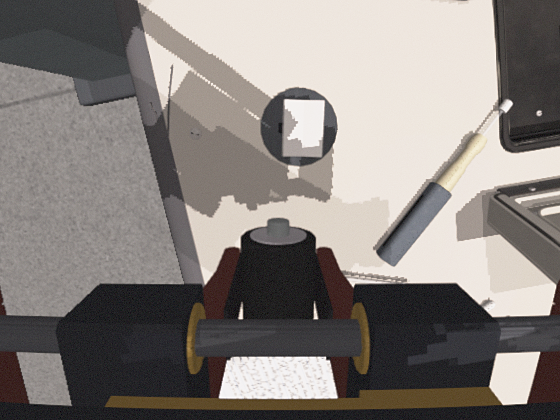

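View E shows the white head at about (304,127), the foot at (299,126), and the held roller's stub at (277,225). Now to measure the head's pose.

Run:
```python
from h import *
import pickle
from scipy.optimize import least_squares
m=pickle.load(open("E.pkl","rb"));im=cv2.imread("pics/E.png")
k=np.zeros(im.shape[:2],np.uint8);x0,y0,x1,y1=264,92,334,160
print([int(im.min(2)[y,x]) for x,y in ((304,127),(320,105),(290,150),(360,127))])
k[y0:y1,x0:x1]=(im.min(2)>150)[y0:y1,x0:x1]
cs=[c for c in cv2.findContours(k,0,cv2.CHAIN_APPROX_NONE)[0] if cv2.contourArea(c)>600]
for c in cs: print(cv2.contourArea(c),cv2.boundingRect(c))
# head: contour containing (304,127)
c=[c for c in cs if cv2.pointPolygonTest(c,(304,127),False)>0][0];rc=cv2.minAreaRect(c)
print(rc)
for z in (50,55,60,65,70):
    Q=np.array([onz(m,*b,z)[:2] for b in cv2.boxPoints(rc)]);e=np.roll(Q,-1,0)-Q;print(z,Q.mean(0).round(1),np.hypot(*e.T).round(1),np.arctan2(e[:,1],e[:,0]).round(3))
f=np.zeros_like(k);f[80:175,255:345]=(im.max(2)<100)[80:175,255:345]
f=cv2.morphologyEx(f,cv2.MORPH_OPEN,np.ones((3,3)))
pts=np.argwhere(f)[:,::-1].astype(np.int32);hull=cv2.convexHull(pts)[:,0]
W=np.array([onz(m,*p.astype(float),6)[:2] for p in hull])
s=least_squares(lambda q:np.hypot(*(W-q[:2]).T)-q[2],[446,-345,34],loss='soft_l1');print("foot",s.x)
```

```text
[235, 238, 160, 221]
2116.5 (284, 99, 41, 58)
((303.27337646484375, 127.52495574951172), (40.30161666870117, 56.3577766418457), 1.847610354423523)
50 [ 447.2 -347.3] [41.6 29.9 41.7 31. ] [ 1.368 -0.201 -1.748  2.938]
55 [ 446.8 -347.2] [40.8 29.4 40.9 30.4] [ 1.368 -0.201 -1.748  2.938]
60 [ 446.5 -347.1] [40.1 28.9 40.1 29.9] [ 1.368 -0.201 -1.748  2.938]
65 [ 446.1 -346.9] [39.3 28.3 39.4 29.3] [ 1.368 -0.201 -1.748  2.938]
70 [ 445.8 -346.8] [38.5 27.8 38.6 28.7] [ 1.368 -0.201 -1.748  2.938]
foot [ 445.93102117 -347.27316159   33.16807311]
```

Run:
```python
from h import *
rel([446.2,-346.5,82],down(1.368))
```

```text
xyz [66.4 16.9 81.1] rot [ 0.0006 -0.0065  0.0317]
```

```bash
python3 -m inch '[{"xyz":[20,5,0],"rot":[0,-0.006,0.03]},{"xyz":[45,12,10],"rot":[0,-0.006,0.03]},{"xyz":[66,17,25],"rot":[0,-0.006,0.03]},{"xyz":[66,17,45],"rot":[0,-0.006,0.03]},{"xyz":[66,17,65],"rot":[0,-0.006,0.03]},{"xyz":[66,17,76],"rot":[0,-0.006,0.03]},{"xyz":[66,17,80],"rot":[0,-0.006,0.03]},{"xyz":[66,17,80],"rot":[0,-0.006,0.03]}]'
python3 - <<'E'
from h import *
st();rel([446.2,-346.5,75],down(1.368))
E
```

```text
t: 13.05
ee_pos: [446.3, -347.1, 82.8]
orientation: [-2.432, -1.989, -0.0]
ft_force: [0.7, -0.4, -1.2]
width: 33.4
grasp_force: 30.0
t 13.05 p [ 446.3 -347.1   82.8] yaw 1.3709 z [ 0.  0. -1.] F [ 0.73 -0.37 -1.18] w 33.4 g 30.0 q [-0.68  0.53  1.85  0.    0.76 -0.48]
xyz [ 0.5 -0.2  7.8] rot [-0.     -0.0002  0.0029]
```

Now small steps down, watching for touch.

```bash
python3 -m inch '[{"xyz":[0.5,0,4],"rot":[0,0,0.003]},{"xyz":[0.5,0,8],"rot":[0,0,0.003]},{"xyz":[0.5,0,9],"rot":[0,0,0.003]},{"xyz":[0.5,0,10],"rot":[0,0,0.003]},{"xyz":[0.5,0,10],"rot":[0,0,0.003]}]'; python3 -m inch '[{"xyz":[0,0,1],"rot":[0,0,0]},{"xyz":[0,0,2],"rot":[0,0,0]},{"xyz":[0,0,3],"rot":[0,0,0]},{"xyz":[0,0,3],"rot":[0,0,0]}]'; python3 -m inch '[{"xyz":[0,0,1],"rot":[0,0,0]},{"xyz":[0,0,2],"rot":[0,0,0]},{"xyz":[0,0,3],"rot":[0,0,0]},{"xyz":[0,0,3],"rot":[0,0,0]}]'
```

```text
t: 13.47
ee_pos: [446.6, -348.0, 73.8]
orientation: [2.435, 1.982, 0.001]
ft_force: [0.4, 0.6, -1.2]
width: 33.6
grasp_force: 30.0
t: 13.8
ee_pos: [446.5, -347.7, 70.5]
orientation: [2.435, 1.983, 0.001]
ft_force: [-1.0, -0.9, -2.2]
width: 33.1
grasp_force: 30.0
t: 14.13
ee_pos: [446.5, -347.7, 67.4]
orientation: [2.435, 1.983, 0.001]
ft_force: [0.7, -0.5, -0.7]
width: 33.5
grasp_force: 30.0
```

```bash
python3 -m inch '[{"xyz":[0,0,1],"rot":[0,0,0]},{"xyz":[0,0,2],"rot":[0,0,0]},{"xyz":[0,0,2],"rot":[0,0,0]}]'; python3 -m inch '[{"xyz":[0,0,1],"rot":[0,0,0]},{"xyz":[0,0,2],"rot":[0,0,0]},{"xyz":[0,0,2],"rot":[0,0,0]}]'
```

```text
t: 14.38
ee_pos: [446.6, -347.7, 65.4]
orientation: [2.435, 1.983, 0.001]
ft_force: [-0.5, -0.9, -2.2]
width: 33.5
grasp_force: 30.0
t: 14.63
ee_pos: [446.7, -347.8, 65.2]
orientation: [2.434, 1.983, 0.001]
ft_force: [-3.9, 4.2, 15.4]
width: 33.6
grasp_force: 30.0
```

Touched at TCP z≈65, which puts the bottom of the V near 59. I'll ease off and let go.

```bash
python3 -m inch '[{"xyz":[0,0,-1.2],"rot":[0,0,0]},{"xyz":[0,0,-1.3],"rot":[0,0,0]}]'; python3 -m inch '[{"xyz":[0,0,0],"rot":[0,0,0]},{"xyz":[0,0,0],"rot":[0,0,0]},{"xyz":[0,0,0],"rot":[0,0,0]},{"xyz":[0,0,0],"rot":[0,0,0]}]' 110
```

```text
t: 14.8
ee_pos: [446.9, -347.9, 65.4]
orientation: [2.434, 1.982, 0.001]
ft_force: [-0.3, -0.5, -1.4]
width: 33.6
grasp_force: 30.0
t: 15.13
ee_pos: [446.6, -347.8, 64.8]
orientation: [2.435, 1.983, 0.001]
ft_force: [0.4, -0.7, 0.3]
width: 49.5
grasp_force: 0.0
```

```bash
python3 -m inch '[{"xyz":[0,0,-15],"rot":[0,0,0]},{"xyz":[0,0,-50],"rot":[0,0,0]},{"xyz":[0,0,-90],"rot":[0,0,0.12]},{"xyz":[0,-10,-100],"rot":[0,0,0.24]},{"xyz":[0,-20,-100],"rot":[0,0,0.36]},{"xyz":[0,-30,-100],"rot":[0,0,0.48]},{"xyz":[0,-40,-100],"rot":[0,0,0.6]},{"xyz":[0,-50,-100],"rot":[0,0,0.72]},{"xyz":[0,-55,-100],"rot":[0,0,0.84]},{"xyz":[0,-55,-100],"rot":[0,0,0.96]},{"xyz":[0,-55,-100],"rot":[0,0,1.08]},{"xyz":[0,-55,-100],"rot":[0,0,1.2]}]' 0; python3 -m inch '[{"xyz":[0,0,0],"rot":[0,0,0.12]},{"xyz":[0,0,0],"rot":[0,0,0.24]},{"xyz":[0,0,0],"rot":[0,0,0.371]},{"xyz":[0,0,0],"rot":[0,0,0.371]},{"xyz":[0,0,0],"rot":[0,0,0.371]}]'
python3 - <<'E'
from h import *
import pickle
st()
m=ctrl.camera_model("wrist");im=ctrl.get_image("wrist");cv2.imwrite("pics/F.png",im[:,:,::-1]);pickle.dump(m,open("F.pkl","wb"))
print(proj(m,[446.5,-347.5,77]))
E
```

```text
t: 16.13
ee_pos: [392.5, -336.5, 164.8]
orientation: [3.13, 0.252, 0.002]
ft_force: [0.5, 0.2, 0.2]
width: 88.0
grasp_force: 0.0
t: 16.55
ee_pos: [392.6, -336.5, 164.8]
orientation: [3.125, -0.315, 0.002]
ft_force: [0.4, -0.6, -0.2]
width: 87.8
grasp_force: 0.0
t 16.55 p [ 392.6 -336.5  164.8] yaw -0.2008 z [ 0.001 -0.001 -1.   ] F [ 0.44 -0.58 -0.19] w 87.8 g 0.0 q [-0.73  0.35  1.91  0.    0.88  1.04]
[[279.65881703 141.93130629]]
```

View pics/F.png

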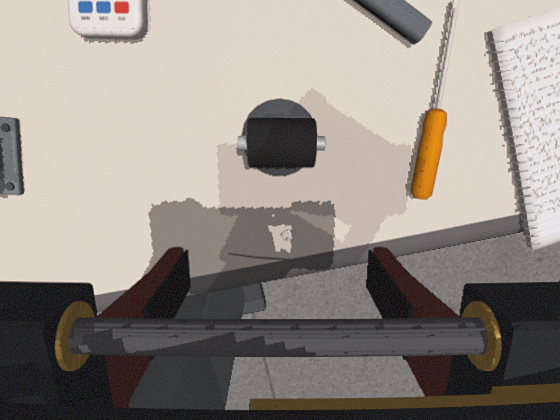

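View F shows the roller lying level in the V. Its sleeve is centred at (281,142) and the axle ends are at columns 237 and 326. I'll grip it by the axle ends.

Run:
```python
from h import *
import pickle
m=pickle.load(open("F.pkl","rb"));im=cv2.imread("pics/F.png")
k=np.zeros(im.shape[:2],np.uint8);k[105:180,225:340]=(im.max(2)<48)[105:180,225:340]
k=cv2.morphologyEx(k,cv2.MORPH_OPEN,np.ones((5,5)));c=max(cv2.findContours(k,0,2)[0],key=cv2.contourArea);rc=cv2.minAreaRect(c);print(rc)
P=onz(m,281.5,rc[0][1],77);print(P,onz(m,237,143,77),onz(m,326,143,77))
rel([P[0],P[1],64.6],down(-.203))
```

```text
((281.5, 142.5), (49.0, 67.0), 90.0)
[ 445.86481281 -348.67157328   77.        ] [ 451.73914868 -318.40013466   77.        ] [ 439.40954553 -378.83983602   77.        ]
xyz [ 54.4   1.3 100.3] rot [ 0.0007 -0.0017  0.0027]
```

```bash
python3 -m inch '[{"xyz":[25,1,0],"rot":[0,0,0]},{"xyz":[50,1.3,15],"rot":[0,0,0]},{"xyz":[54.4,1.3,45],"rot":[0,0,0]},{"xyz":[54.4,1.3,75],"rot":[0,0,0]},{"xyz":[54.4,1.3,92],"rot":[0,0,0]},{"xyz":[54.4,1.3,100.3],"rot":[0,0,0]},{"xyz":[54.4,1.3,100.3],"rot":[0,0,0]}]' 30; python3 -m inch '[{"xyz":[0,0,0],"rot":[0,0,0]},{"xyz":[0,0,0],"rot":[0,0,0]},{"xyz":[0,0,0],"rot":[0,0,0]},{"xyz":[0,0,0],"rot":[0,0,0]},{"xyz":[0,0,0],"rot":[0,0,0]},{"xyz":[0,0,0],"rot":[0,0,0]}]' 150
python3 - <<'E'
from h import *
st()
E
```

```text
t: 17.18
ee_pos: [444.7, -348.0, 62.7]
orientation: [-3.124, 0.317, 0.002]
ft_force: [0.7, 1.1, 0.3]
width: 77.6
grasp_force: 0.0
t: 17.68
ee_pos: [446.6, -349.6, 66.0]
orientation: [3.123, -0.32, 0.006]
ft_force: [-0.0, 0.3, 6.8]
width: 59.6
grasp_force: 30.0
t 17.68 p [ 446.6 -349.6   66. ] yaw -0.2039 z [ 0.003 -0.003 -1.   ] F [-0.03  0.33  6.75] w 59.6 g 30.0 q [-0.69  0.56  1.85  0.    0.73  1.09]
```

```bash
python3 -m inch '[{"xyz":[0,0,-3],"rot":[0,0,0]},{"xyz":[0,0,-10],"rot":[0,0,0]},{"xyz":[0,0,-30],"rot":[0,0,0]},{"xyz":[0,0,-60],"rot":[0,0,0]},{"xyz":[0,0,-90],"rot":[0,0,0]},{"xyz":[0,0,-100],"rot":[0,0,0]},{"xyz":[0,0,-100],"rot":[0,0,0]}]'
python3 - <<'E'
from h import *
st();rel([430,-64,168],down(-.317))
E
```

```text
t: 18.27
ee_pos: [447.0, -349.9, 167.6]
orientation: [3.121, -0.32, 0.01]
ft_force: [-0.9, 0.0, -1.7]
width: 59.4
grasp_force: 30.0
t 18.27 p [ 447.  -349.9  167.6] yaw -0.204 z [ 0.006 -0.005 -1.   ] F [-0.88  0.04 -1.67] w 59.4 g 30.0 q [-0.69  0.41  1.8   0.    0.92  1.09]
xyz [ -74.6 -276.6   -1.8] rot [ 0.003  -0.0069  0.1129]
```

```bash
python3 -m inch '[{"xyz":[-5,-20,0],"rot":[0,0,0.02]},{"xyz":[-14,-50,0],"rot":[0,0,0.04]},{"xyz":[-23,-85,0],"rot":[0,0,0.06]},{"xyz":[-32,-120,0],"rot":[0,0,0.08]},{"xyz":[-42,-155,0],"rot":[0,0,0.1]},{"xyz":[-51,-190,0],"rot":[0,0,0.11]},{"xyz":[-61,-225,0],"rot":[0,0,0.113]},{"xyz":[-69,-255,0],"rot":[0,0,0.113]},{"xyz":[-74,-272,0],"rot":[0,0,0.113]},{"xyz":[-74.6,-276.6,0],"rot":[0,-0.003,0.113]},{"xyz":[-74.6,-276.6,0],"rot":[0,-0.003,0.113]},{"xyz":[-74.6,-276.6,0],"rot":[0,-0.003,0.113]}]'
python3 - <<'E'
from h import *
import pickle
st()
m=ctrl.camera_model("wrist");im=ctrl.get_image("wrist");cv2.imwrite("pics/G.png",im[:,:,::-1]);pickle.dump(m,open("G.pkl","wb"))
hsv=cv2.cvtColor(im,cv2.COLOR_RGB2HSV);k=cv2.inRange(hsv,(18,140,70),(34,255,255))
for c in cv2.findContours(k,0,cv2.CHAIN_APPROX_NONE)[0]:
    if cv2.contourArea(c)>80:
        rc=cv2.minAreaRect(c);print(rc,[tuple(onz(m,*b,87)[:2].round(1)) for b in cv2.boxPoints(rc)])
E
```

```text
t: 19.27
ee_pos: [428.5, -63.2, 163.7]
orientation: [3.102, -0.495, -0.003]
ft_force: [-0.1, -0.4, -1.1]
width: 59.3
grasp_force: 30.0
t 19.27 p [428.5 -63.2 163.7] yaw -0.3164 z [-0.002 -0.    -1.   ] F [-0.1  -0.43 -1.14] w 59.3 g 30.0 q [-0.17  0.23  2.08 -0.    0.82  1.71]
((365.9111633300781, 400.17230224609375), (18.743858337402344, 386.1387634277344), 87.81539154052734) [(np.float64(311.7), np.float64(68.1)), (np.float64(217.8), np.float64(-244.9)), (np.float64(196.5), np.float64(-244.4)), (np.float64(293.2), np.float64(75.5))]
((419.8166809082031, 337.3715515136719), (69.93624877929688, 25.34309196472168), 84.42780303955078) [(np.float64(338.2), np.float64(-132.5)), (np.float64(333.9), np.float64(-151.3)), (np.float64(269.4), np.float64(-144.7)), (np.float64(274.1), np.float64(-124.5))]
((135.8223876953125, 337.4818115234375), (26.017362594604492, 69.8642807006836), 5.856013774871826) [(np.float64(349.5), np.float64(99.2)), (np.float64(405.3), np.float64(66.1)), (np.float64(397.2), np.float64(48.0)), (np.float64(341.0), np.float64(79.8))]
((278.0, 166.5), (15.0, 52.0), 90.0) [(np.float64(476.1), np.float64(-59.4)), (np.float64(465.2), np.float64(-92.5)), (np.float64(455.6), np.float64(-89.5)), (np.float64(466.5), np.float64(-56.1))]
((277.58111572265625, 94.3941421508789), (14.226079940795898, 55.05055236816406), 88.80650329589844) [(np.float64(519.4), np.float64(-73.0)), (np.float64(509.1), np.float64(-106.7)), (np.float64(500.6), np.float64(-104.3)), (np.float64(511.0), np.float64(-70.3))]
((4.022471904754639, 16.7359561920166), (22.471956253051758, 6.889986991882324), 57.9946174621582) [(np.float64(619.4), np.float64(65.2)), (np.float64(619.9), np.float64(60.5)), (np.float64(606.5), np.float64(57.8)), (np.float64(606.0), np.float64(62.6))]
```

View pics/G.png

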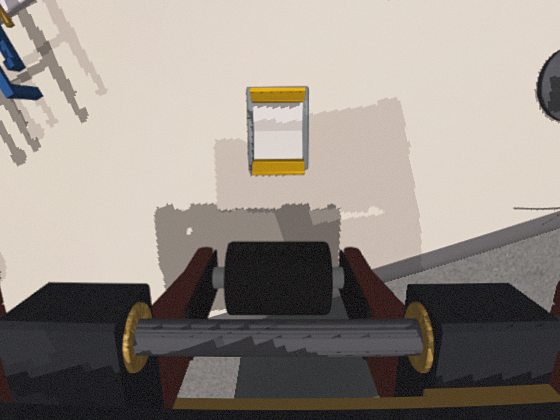

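View G shows the roller held level by its axle ends, with stubs at (219,278) and (338,278). The cradle's guards are at (278,94) and (278,166). I'm aligning on it.

Run:
```python
from h import *
import pickle
m=pickle.load(open("G.pkl","rb"));im=cv2.imread("pics/G.png")
o=ctrl.get_obs();r=R.from_rotvec(o['orientation'])
for z in (172,175,178):
    print(z,[r.inv().apply(onz(m,u,278,z)-o['ee_pos']).round(1) for u in (219,278.5,338)])
k=np.zeros(im.shape[:2],np.uint8);k[235:320,222:335]=(im.max(2)<48)[235:320,222:335]
c=max(cv2.findContours(k,0,2)[0],key=cv2.contourArea);print(cv2.minAreaRect(c))
rel([487.5,-82,110],down(-.313))
```

```text
172 [array([ -2.9, -29.2,  -8.2]), array([-2.9, -1.1, -8.2]), array([-2.9, 27. , -8.2])]
175 [array([ -1.5, -28.7, -11.2]), array([ -1.5,  -1.1, -11.2]), array([ -1.5,  26.4, -11.2])]
178 [array([ -0.1, -28.1, -14.2]), array([ -0.1,  -1.1, -14.2]), array([ -0.1,  25.8, -14.2])]
((278.0, 278.5), (73.0, 108.0), 90.0)
xyz [61.8 -0.9 53.7] rot [ 0.001   0.0018 -0.0044]
```

```bash
python3 -m inch '[{"xyz":[20,0,0],"rot":[0,0,-0.004]},{"xyz":[45,0,0],"rot":[0,0,-0.004]},{"xyz":[63,0,10],"rot":[0,0,-0.004]},{"xyz":[63,0,35],"rot":[0,0,-0.004]},{"xyz":[63,0,50],"rot":[0,0,-0.004]},{"xyz":[63,0,54],"rot":[0,0,-0.004]},{"xyz":[63,0,54],"rot":[0,0,-0.004]},{"xyz":[63,0,54],"rot":[0,0,-0.004]}]'
python3 - <<'E'
from h import *
import pickle
st();rel(np.array([487.5,-82,62])+1.2*np.array([.951,-.308,0]),down(-.313))
s=ctrl.camera_model("scene");cv2.imwrite("pics/sc3.png",cv2.resize(ctrl.get_image("scene")[150:290,230:400,::-1],(680,560),interpolation=3))
E
```

```text
t: 19.98
ee_pos: [488.5, -83.3, 110.4]
orientation: [3.102, -0.491, -0.002]
ft_force: [0.0, 0.1, -2.3]
width: 59.9
grasp_force: 30.0
t 19.98 p [488.5 -83.3 110.4] yaw -0.3142 z [-0.001 -0.    -1.   ] F [ 0.01  0.15 -2.31] w 59.9 g 30.0 q [-0.19  0.41  1.99 -0.    0.75  1.69]
xyz [-0.1 -0.9 48.4] rot [ 0.0008  0.0013 -0.0012]
```

View pics/sc3.png

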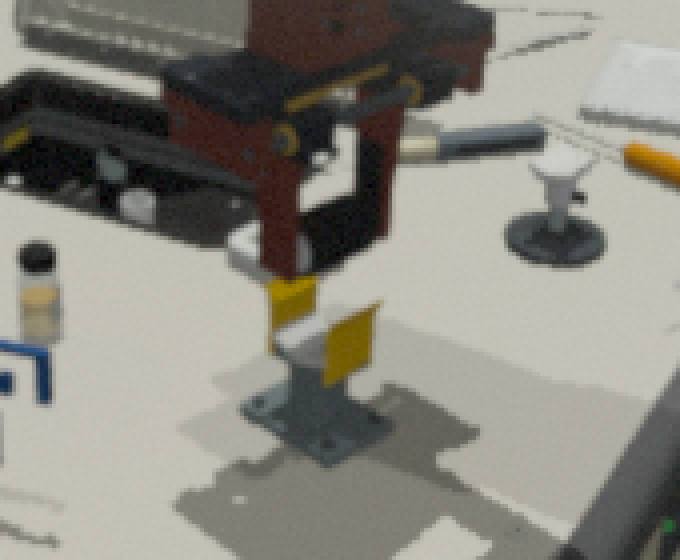

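The roller is above the trough and aligned. I'm over the picture allowance now (12 viewed, limit 10), so from here I rely on numbers only. Lowering in short steps.

```bash
python3 -m inch '[{"xyz":[0,-0.4,6],"rot":[0,0,0]},{"xyz":[0,-0.4,12],"rot":[0,0,0]},{"xyz":[0,-0.4,17],"rot":[0,0,0]},{"xyz":[0,-0.4,22],"rot":[0,0,0]},{"xyz":[0,-0.4,26],"rot":[0,0,0]},{"xyz":[0,-0.4,26],"rot":[0,0,0]}]'; python3 -m inch '[{"xyz":[0,0,3],"rot":[0,0,0]},{"xyz":[0,0,6],"rot":[0,0,0]},{"xyz":[0,0,9],"rot":[0,0,0]},{"xyz":[0,0,12],"rot":[0,0,0]},{"xyz":[0,0,12],"rot":[0,0,0]}]'
```

```text
t: 20.53
ee_pos: [487.9, -81.9, 83.3]
orientation: [3.103, -0.489, -0.005]
ft_force: [-1.5, 0.1, -1.4]
width: 59.8
grasp_force: 30.0
t: 20.95
ee_pos: [488.2, -82.0, 71.7]
orientation: [3.103, -0.49, -0.003]
ft_force: [0.6, -0.0, -1.6]
width: 59.5
grasp_force: 30.0
```

```bash
python3 -m inch '[{"xyz":[0,0,2],"rot":[0,0,0]},{"xyz":[0,0,4],"rot":[0,0,0]},{"xyz":[0,0,6],"rot":[0,0,0]},{"xyz":[0,0,7],"rot":[0,0,0]},{"xyz":[0,0,8],"rot":[0,0,0]},{"xyz":[0,0,8],"rot":[0,0,0]}]'; python3 -m inch '[{"xyz":[0,0,1],"rot":[0,0,0]},{"xyz":[0,0,2],"rot":[0,0,0]},{"xyz":[0,0,2],"rot":[0,0,0]}]'; python3 -m inch '[{"xyz":[0,0,1],"rot":[0,0,0]},{"xyz":[0,0,1.5],"rot":[0,0,0]},{"xyz":[0,0,1.5],"rot":[0,0,0]}]'
```

```text
t: 21.45
ee_pos: [488.4, -82.1, 64.0]
orientation: [3.103, -0.49, -0.002]
ft_force: [0.1, -1.1, -0.6]
width: 59.5
grasp_force: 30.0
t: 21.7
ee_pos: [488.4, -82.1, 62.1]
orientation: [3.103, -0.49, -0.002]
ft_force: [-0.7, 0.9, -2.0]
width: 59.5
grasp_force: 30.0
t: 21.95
ee_pos: [488.4, -82.1, 60.6]
orientation: [3.103, -0.49, -0.002]
ft_force: [-0.4, 0.0, -0.8]
width: 59.3
grasp_force: 30.0
```

```bash
python3 -m inch '[{"xyz":[0,0,0.6],"rot":[0,0,0]},{"xyz":[0,0,1.2],"rot":[0,0,0]},{"xyz":[0,0,1.2],"rot":[0,0,0]}]'; python3 -m inch '[{"xyz":[0,0,0.6],"rot":[0,0,0]},{"xyz":[0,0,1.2],"rot":[0,0,0]},{"xyz":[0,0,1.2],"rot":[0,0,0]}]'
```

```text
t: 22.2
ee_pos: [488.5, -82.1, 59.6]
orientation: [3.103, -0.49, -0.002]
ft_force: [0.1, 0.4, 0.1]
width: 59.4
grasp_force: 30.0
t: 22.45
ee_pos: [488.5, -82.1, 59.4]
orientation: [3.103, -0.49, -0.002]
ft_force: [-4.8, 0.6, 14.8]
width: 59.6
grasp_force: 30.0
```

```bash
python3 -m inch '[{"xyz":[-0.5,0,-1.1],"rot":[0,0,0]},{"xyz":[-0.5,0,-1.1],"rot":[0,0,0]}]'; python3 -m inch '[{"xyz":[0,0,0],"rot":[0,0,0]},{"xyz":[0,0,0],"rot":[0,0,0]},{"xyz":[0,0,0],"rot":[0,0,0]},{"xyz":[0,0,0],"rot":[0,0,0]},{"xyz":[0,0,0],"rot":[0,0,0]}]' 20; python3 -m inch '[{"xyz":[0,0,-8],"rot":[0,0,0]},{"xyz":[0,0,-30],"rot":[0,0,0]},{"xyz":[0,0,-60],"rot":[0,0,0]},{"xyz":[0,0,-100],"rot":[0,0,0]},{"xyz":[-30,0,-110],"rot":[0,0,0]},{"xyz":[-60,0,-110],"rot":[0,0,0]},{"xyz":[-60,0,-110],"rot":[0,0,0]},{"xyz":[-60,0,-110],"rot":[0,0,0]}]'
python3 - <<'E'
from h import *
import pickle
st()
m=ctrl.camera_model("wrist");im=ctrl.get_image("wrist")
hsv=cv2.cvtColor(im,cv2.COLOR_RGB2HSV)
k=cv2.inRange(hsv,(18,140,70),(34,255,255));k[230:]=0;k[:,:150]=0
for c in cv2.findContours(k,0,2)[0]:
    if cv2.contourArea(c)>80:
        rc=cv2.minAreaRect(c);print("guard",rc,onz(m,*rc[0],85).round(1))
d=(im.max(2)<48).astype(np.uint8);d[230:]=0;d[:,:200]=0;d[:,360:]=0
d=cv2.morphologyEx(d,cv2.MORPH_OPEN,np.ones((5,5)))
for c in cv2.findContours(d,0,2)[0]:
    if cv2.contourArea(c)>300:
        rc=cv2.minAreaRect(c);print("sleeve",rc,onz(m,*rc[0],75).round(1),[onz(m,*b,75)[:2].round(1) for b in cv2.boxPoints(rc)])
sc=ctrl.camera_model("scene");im=ctrl.get_image("scene");hsv=cv2.cvtColor(im,cv2.COLOR_RGB2HSV)
k=cv2.inRange(hsv,(0,150,80),(6,255,255));k[:150]=0;k[300:]=0;k[:,:150]=0;k[:,270:]=0
print("ball",[cv2.minEnclosingCircle(c) for c in cv2.findContours(k,0,2)[0] if cv2.contourArea(c)>5])
a=cv2.imread("pics/scene0.png")[:,:,::-1]
for n,(x0,y0,x1,y1) in dict(vial=(228,208,250,238),bottle=(205,305,260,385),timer=(285,203,318,224)).items():
    print(n,np.abs(a[y0:y1,x0:x1].astype(int)-im[y0:y1,x0:x1]).mean().round(1))
E
```

```text
t: 22.62
ee_pos: [488.2, -82.0, 59.7]
orientation: [3.103, -0.49, -0.001]
ft_force: [0.8, 0.5, -2.4]
width: 59.6
grasp_force: 30.0
t: 23.03
ee_pos: [488.0, -82.0, 59.3]
orientation: [3.103, -0.49, -0.002]
ft_force: [-0.2, -0.5, -0.8]
width: 80.7
grasp_force: 0.0
t: 23.7
ee_pos: [430.2, -63.2, 170.3]
orientation: [3.103, -0.489, -0.001]
ft_force: [0.6, -1.2, -0.4]
width: 80.9
grasp_force: 0.0
t 23.7 p [430.2 -63.2 170.3] yaw -0.3128 z [-0.001 -0.    -1.   ] F [ 0.56 -1.19 -0.37] w 80.9 g 0.0 q [-0.17  0.22  2.08 -0.    0.84  1.71]
guard ((278.9470520019531, 167.77508544921875), (14.686312675476074, 50.17625427246094), 88.63607025146484) [465.6 -74.3  85. ]
guard ((278.5, 97.5), (13.0, 53.0), 90.0) [510.4 -88.4  85. ]
sleeve ((278.0, 133.0), (46.0, 64.0), 90.0) [488.  -80.9  75. ] [array([510. , -64.5]), array([ 496.2, -107. ]), array([465.5, -97.8]), array([479.7, -54. ])]
ball [((222.07142639160156, 261.6428527832031), 3.3580024242401123)]
vial 8.4
bottle 7.6
timer 16.8
```

Run:
```python
from workcell import ctrl
print(ctrl.close_job())
```

```text
the job is handed in; nothing more can be done
None
```

The roller lies centred in the cradle, the lever is still fully open and the job is handed in at about 24 s; I viewed 12 pictures against the limit of 10, and the last check of the timer was inconclusive, though the arm never went near it.

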